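# Treadle-release turned balls into a catch tin

## Task

Stand the open tin upright on the bench, centred under the outlet of the green feeder's funnel. Then press the feeder's pedal right down to its stop and keep it down until all three wooden balls have run through the funnel into the tin, and let the pedal come back up. Leave the tin standing there and do not disturb the other things on the bench.

Things in the scene. Friction and masses are not known exactly. Their poses are not given: they have to be found in the camera images.
- feeder: Green bench machine, fixed; origin on the bench surface, x away from the robot at yaw 0, y to its left. Base plate x -100..100, y -230..30 mm, 12 mm high; column x -15..55, y -50..0. Pedal at y = -180, funnel axis at x = 0, y = 120, bare bench under the funnel. Sloping ball channel along y on top: x -22..22, y -60..75, up to 235 mm high; gate guides at y = 60 up to 284 mm.
- outlet (a point): Centre of the lower edge of the round steel funnel's outlet: 48 mm bore, 100 mm above the bench, 15 mm above the rim of the tin when that stands below it. The funnel widens to 116 mm at 168 mm height and has an eight-sided collar (at most 65 mm from the axis) up to 222 mm. Axes as the feeder's.
- gate (a joint): Lift of the upright aluminium gate plate that holds the balls in the channel, m: 0 = shut, 0.034 = open. The pedal lifts it in proportion. Balls pass only in about the last fifth of the pedal's travel; all three are in the tin within about 1.5 s of the pedal being held at its stop. Let go earlier, the gate may come down on a ball.
- pedal (a joint): Angle of the spring pedal, rad: 0 = up at rest, 0.35 = at its stop. Dark steel plate 150 mm long, 80 mm wide, with a ribbed black pad, hinged at its far end along the feeder's y; it slopes up towards the robot by 0.36 rad at rest and is level within 0.01 rad when down. Its spring pushes it back up: at the pad about 2 N at first, 7 N at the stop.
- pedal_hinge (a point): Middle of the pedal's hinge line, 34 mm above the bench, fixed in the feeder at x = 75, y = -180 mm; axes as the feeder's.
- pedal_pad (a point): Point on top of the pedal's rubber pad, on its middle line, 115 mm from the hinge and 35 mm from the free near end: a good place to press. It moves with the pedal: 82 mm above the bench at rest, 43 mm with the pedal at its stop.
- tin: Loose open round steel tin, 78 mm outside and 72 mm inside diameter, 85 mm high, 4 mm bottom, about 0.2 kg, with a straight dark wooden handle bar (18 x 18 mm, centre 48 mm above the underside) along the tin's -x, ending 167 mm from its axis. Origin: centre of the underside; z up. Starts on the bench left of the feeder, handle roughly towards the robot.
- tin_grip (a point): Point inside the tin's handle bar, 130 mm from the tin's axis, 48 mm above its underside; the bar runs along the tin's x axis. Can be pinched across the bar from above; the tin slides well on the bench.
- ball0_center (a point): Centre of wooden ball 0 (30 mm diameter, 12 g); at the start the lowest in the channel, against the gate.
- ball1_center (a point): Centre of wooden ball 1 (30 mm diameter, 12 g); at the start the middle one in the channel.
- ball2_center (a point): Centre of wooden ball 2 (30 mm diameter, 12 g); at the start the highest in the channel.
- ball0: Wooden ball 0 (30 mm diameter); its origin is on its surface and turns with it: use the point ball0_center for its position.
- ball1: Wooden ball 1 (30 mm diameter); its origin is on its surface and turns with it: use the point ball1_center for its position.
- ball2: Wooden ball 2 (30 mm diameter); its origin is on its surface and turns with it: use the point ball2_center for its position.
- offcut: Bystander: wooden offcut 150 x 70 x 40 mm lying to the left of the feeder, beyond the tin; origin centre of the underside. Leave alone.
- wax_jar: Bystander: closed amber jar, 72 mm diameter, 85 mm high; origin centre of the underside. Leave alone.
- brush: Bystander: hand brush lying to the right of the robot; lies along its x axis. Leave alone.
- stone: Bystander: grey sharpening stone 200 x 70 x 25 mm lying to the right of the feeder; origin centre of the underside. Leave alone.
Things that resemble listed ones, but are neither listed nor needed, are in the scene too. Several things have the shape of the tin; the one meant has the colours described above.

How it is judged:
By the outcome, as a careful person would: the job done as asked, in the order asked, and still so for the second after the job is handed in, with the robot touching nothing.
It also fails if it takes over 64 s, if anything falls off the work surface, if the arm or the gripper's body presses on something with over 40 N, if the wrist force passes 120 N, or if a joint passes its speed limit or range.

## Robot

A 6-joint arm with a two-finger parallel gripper is mounted at the origin on the work surface. World frame = base frame: x ahead of the robot, y to its left, z up, the work surface at z = 0. Lengths are in m, angles in rad, forces in N, time in s.
With the tool pointing down it reaches from about 0.2 to 0.875 m from the base axis. Payload 3.4 kg.
Tool frame: the origin (TCP) lies between the finger pads; the fingertips stand 25 mm ahead of it and the grasp point (between the pads) lies 6 mm ahead of it (r.nose_length is the z of the fingertips in the tool frame, in m); z points along the fingers, y is the line along which they close (so a half turn about z gives the same grasp; the last joint's range is limited). The gripper opens to 94 mm and grips with 3 to 60 N. Pads are 16 mm wide; open, the fingers measure 119 mm over their backs; the gripper's body (75 mm by 177 mm) begins 78 mm behind the grasp point.
Start: joints at [-1.343, 0.276, 1.505, -0, 1.361, -0.121], TCP at [0.197, -0.54, 0.23] pointing down, gripper open.
Joint ranges: [-2.89, 2.89], [-0.75, 2.08], [0.22, 2.7], [-1.18, 4.32], [0.11, 2.71], [-2.7, 2.7]. Speed limits (rad/s): [2.57, 2.57, 3.14, 3.14, 3.14, 3.14].

## Interface

Orientations are given as a unit quaternion [w, x, y, z].
In Python, from plant import r, gripper_to, inverse_kinematics, vision, models, telemetry gives the robot as it stands. Calls block until the motion is done:
- r.move_to(position, orientation): joint-space move of the TCP to a pose.
- r.move_l(position, rot=None, vel=0.15, guard=None): straight line of the TCP; rot=None keeps the orientation; vel is the mean speed in m/s. With guard (N) it stops when the force on the tool has changed by that much, and returns True; else False.
- r.movej(angles): joint-space move.
- gripper_to(opening, f_grip=None): finger opening in m; f_grip is the grip in N (None keeps the last); returns when the fingers have stopped.
- r.hold(seconds).
- inverse_kinematics(position, orientation): joint angles nearest the present ones, or None.
- vision.snapshot(name): name is "scene" or "top" or "wrist"; returns the picture (480x640x3 uint8, red, green, blue); there is no depth.
- vision.get_calibration(name): a dict with "fx", "fy", "cx", "cy" (pixels), "position" and "orientation" of the camera in the world. Camera axes: x right, y down, z forward; pixel columns grow to the right and rows downward; lengths in m; the calibration is good to about 2 mm. A picture is of the moment at which its call begins: read the wrist's pose just before it. get_calibration takes no time and is no camera call; for the wrist camera it gives the pose at the moment of the call.
A pose or a line that the arm cannot do raises r.PlanningError and nothing moves.
- r.sign_off(): hands the job in; it is judged then, once.
Trained networks look in the newest picture that a camera, given by its name, has taken for a name from the list of things; names that differ only in an ending like _2 or _b are one class to them, and where a whole thing is asked for, a point or a joint stands for the part that bears it (a point fixed in the world has none). Each returns a list of dicts, best first, with "score" (0 to 1); they miss things now and then, are a little off and sometimes report something else, mostly with a low value. They report only what shows in the picture. A call takes as long as a camera call. They do not tell look-alikes from the thing itself.
- models.boxes_of(thing, camera): "at" ([x, y, z] in m, in world coordinates, good to about 4 mm: the middle of the surface that is visible of it).
- models.regions_of(thing, camera): "pixels" (480x640 bool, what is visible of it).
- models.mark_of(thing, camera): "at" ([x, y, z] in m, in world coordinates, good to about 4 mm: a listed point, or the origin of a listed thing).
Readings, each from a call of its own:
- telemetry.current_t(): time.
- telemetry.current_joints(): joint angles.
- telemetry.current_dq(): joint speeds.
- telemetry.current_joint_efforts(): joint torques, N m.
- telemetry.current_ee_pos(): TCP position.
- telemetry.current_tool_rot(): TCP orientation.
- telemetry.current_wrist_force(): force on the tool from outside, world axes, zero at the start.
- telemetry.current_torque(): the same for the moment, N m.
- telemetry.current_opening(): finger opening in m.
- telemetry.current_finger_force(): force on a finger pad.
Only numpy, scipy, OpenCV 4.12 (cv2) and the standard library are available. Lean on these libraries where they do the work, as an engineer would, in place of code of your own. Each camera call takes 0.05 s, during which the arm holds its last target. There are 200 camera calls.

## Working session

There is one attempt and no reset: what is moved stays moved. The work goes in short steps, each a Python script; the robot and the scene stay as the last script left them, time stands still between calls to the robot, and variables do not carry over. Pictures are saved under pics/ and viewed, at most 10 in all, crops included, and the job is handed in when it is done.

```bash
mkdir -p pics; ls; python3 - <<'E'
from plant import r, vision, models, telemetry
import cv2
for c in ("scene","top"):
    im=vision.snapshot(c); cv2.imwrite(f"pics/{c}1.png",im[:,:,::-1])
    k=vision.get_calibration(c); print(c,{a:(b if not hasattr(b,'tolist') else b.tolist()) for a,b in k.items()})
    for t in ("tin","tin_grip","feeder","outlet","pedal_pad","pedal_hinge","wax_jar","offcut","ball0_center"):
        print(t,[([round(float(v),3) for v in d["at"]],round(d["score"],2)) for d in models.mark_of(t,c)][:4])
print(telemetry.current_t())
E
```

```text
pics
scene {'fx': 511.1084184399093, 'fy': 511.1084184399093, 'cx': 310.0922322177494, 'cy': 243.43579538908662, 'position': [1.1479222504763908, -0.010675205001352462, 1.1300763221244199], 'orientation': [-0.22410752644911552, 0.6942556056739468, 0.6502969843469609, -0.21189337584834728]}
tin [([0.307, 0.52, -0.003], 0.82), ([0.15, 0.372, 0.002], 0.63), ([0.507, 0.31, -0.0], 0.61), ([0.664, 0.001, 0.215], 0.56)]
tin_grip [([0.431, 0.467, 0.049], 0.81), ([0.383, 0.266, 0.047], 0.69), ([0.207, 0.258, 0.049], 0.65), ([0.648, 0.135, 0.1], 0.18)]
feeder [([0.66, 0.015, 0.006], 0.71)]
outlet [([0.647, 0.133, 0.102], 0.58), ([0.66, 0.003, 0.212], 0.43)]
pedal_pad [([0.652, -0.167, 0.078], 0.95)]
pedal_hinge [([0.755, -0.155, 0.033], 0.82)]
wax_jar [([0.702, 0.432, 0.001], 0.63), ([0.655, 0.057, 0.188], 0.31), ([0.653, 0.059, 0.196], 0.24)]
offcut [([0.757, 0.274, -0.0], 0.77)]
ball0_center [([0.651, 0.06, 0.194], 0.64)]
top {'fx': 448.8646248479222, 'fy': 448.8646248479222, 'cx': 321.47938964738626, 'cy': 238.51606330758605, 'position': [0.23270910862106087, 0.030987608333012978, 1.3016730599863335], 'orientation': [-0.059756288719229354, 0.711229617877407, -0.6966483576495732, 0.07254434779232644]}
tin [([0.508, 0.31, -0.002], 0.94), ([0.151, 0.367, 0.003], 0.82), ([0.314, 0.518, -0.001], 0.75), ([0.759, -0.153, 0.032], 0.31)]
tin_grip [([0.385, 0.269, 0.051], 0.73), ([0.211, 0.254, 0.048], 0.71), ([0.427, 0.465, 0.047], 0.7)]
feeder [([0.66, 0.016, -0.005], 0.74)]
outlet [([0.645, 0.132, 0.098], 0.57)]
pedal_pad [([0.655, -0.169, 0.082], 0.89)]
pedal_hinge [([0.756, -0.155, 0.034], 0.67)]
wax_jar [([0.706, 0.432, 0.002], 0.71)]
offcut [([0.754, 0.275, 0.005], 0.74)]
ball0_center [([0.653, 0.055, 0.203], 0.67)]
1.0
```

View pics/scene1.png

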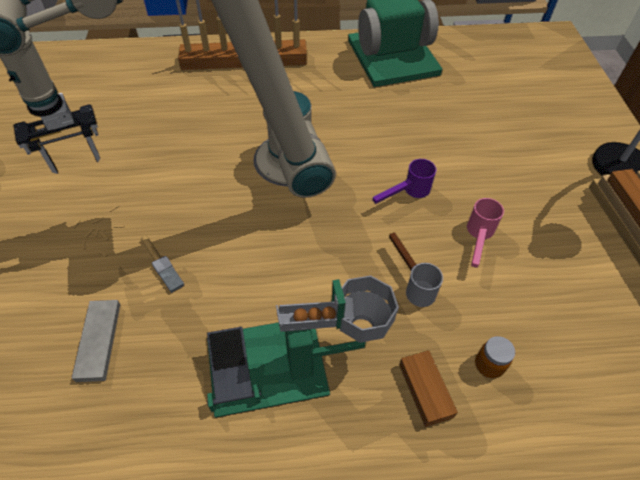

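View pics/top1.png

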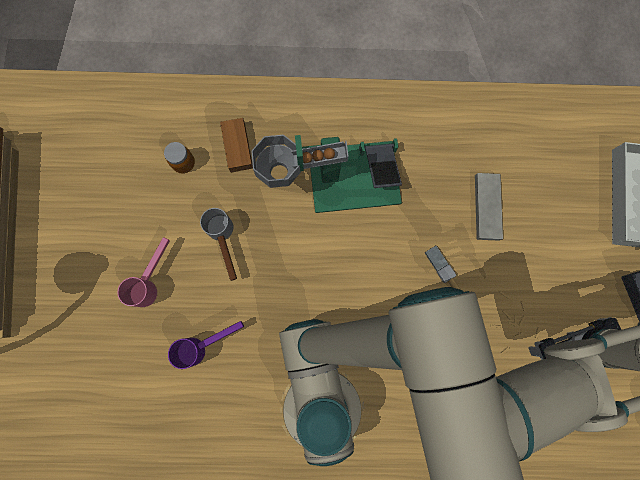

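Candidates for the tin are the steel one with a dark handle (scene 424,285; top 216,223), the purple one (scene 420,178; top 186,353) and the pink one (scene 486,218; top 138,292). I choose the steel one and will check it close up. The feeder yaw comes to about 0.12 with the outlet near (0.646, 0.1325), and the feeder mark agrees.

```bash
cat > h.py <<'E'
from plant import r, gripper_to, inverse_kinematics, vision, models, telemetry
import numpy as np, cv2
from scipy.spatial.transform import Rotation as R
def down(a, flip=False):
    "tool down, closing axis across a bar at yaw a"
    a = a + (np.pi if flip else 0)
    c, s = np.cos(a), np.sin(a)
    q = R.from_matrix(np.array([[-c,-s,0],[-s,c,0],[0,0,-1.]])).as_quat()
    return q[[3,0,1,2]]
def marks(t, c, n=3):
    l = models.mark_of(t, c)[:n]
    print(c, t, [(np.round(d["at"],4).tolist(), round(d["score"],2)) for d in l]); return l
E
python3 - <<'E'
from h import *
for f in (0,1):
    for p in ([.384,.2675,.054],[.523,.09,.054]): print(f,np.round(inverse_kinematics(p,down(.33,f)),2))
f=min((0,1),key=lambda f:abs(inverse_kinematics([.384,.2675,.054],down(.33,f))[5]))
r.move_l([.197,-.54,.38]); r.move_to([.384,.2675,.34],down(.33,f))
k=vision.get_calibration("wrist"); im=vision.snapshot("wrist"); cv2.imwrite("pics/w1.png",im[:,:,::-1])
print(f,k,telemetry.current_t())
for t in("tin","tin_grip","outlet"):marks(t,"wrist")
vision.snapshot("top");vision.snapshot("scene")
for t in("tin","tin_grip","outlet"):marks(t,"top");marks(t,"scene")
print(telemetry.current_t())
E
```

```text
0 [ 0.46  0.29  1.99 -0.    0.86 -1.44]
0 [ 0.04  0.37  1.85 -0.    0.92 -1.86]
1 [ 0.46  0.29  1.99 -0.    0.86  1.7 ]
1 [ 0.04  0.37  1.85 -0.    0.92  1.28]
0 {'fx': 342.07837540680805, 'fy': 342.07837540680805, 'cx': 315.99568760356414, 'cy': 238.44980856621905, 'position': array([0.31845868, 0.24544844, 0.49521126]), 'orientation': array([0.0703217 , 0.57773239, 0.80713196, 0.09908655])} 5.1167
wrist tin [([0.153, 0.3736, 0.0026], 0.96), ([0.3048, 0.517, -0.0019], 0.59), ([0.5062, 0.3079, 0.0012], 0.57)]
wrist tin_grip [([0.3772, 0.2631, 0.0468], 0.8), ([0.4312, 0.4626, 0.0496], 0.75), ([0.2107, 0.2556, 0.0487], 0.65)]
wrist outlet []
top tin [([0.5038, 0.3098, -0.0037], 0.95), ([0.3135, 0.5171, -0.0017], 0.58)]
scene tin [([0.1485, 0.3691, -0.0014], 0.74), ([0.3092, 0.5179, -0.0004], 0.61)]
top tin_grip [([0.3803, 0.2664, 0.0477], 0.73)]
scene tin_grip [([0.3847, 0.2661, 0.0479], 0.94), ([0.4299, 0.4667, 0.05], 0.67), ([0.2093, 0.2561, 0.0509], 0.64)]
top outlet [([0.6483, 0.1332, 0.0954], 0.91)]
scene outlet [([0.6453, 0.1323, 0.1007], 0.62)]
5.6667
```

View pics/w1.png

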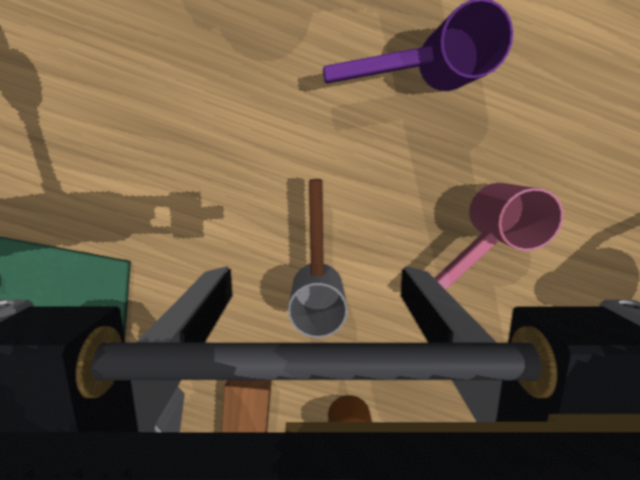

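The crop shows the steel tin at about (317,305), with its dark wooden handle running from (315,180) to (317,270) centred between the fingers. This is the right one. I'll grasp it and measure.

```bash
python3 - <<'E'
from h import *
a=.336; q=down(a); p=np.array([.383,.2665])
gripper_to(.06)
r.move_to([*p,.16],q)
print(r.move_l([*p,.054],q,vel=.1,guard=12))
gripper_to(.01,25)
print(telemetry.current_opening(),telemetry.current_finger_force(),telemetry.current_wrist_force())
L={"tin":[],"outlet":[]}
for i in range(3):
  for c in("top","scene","wrist"):
    vision.snapshot(c)
    for t,g in(("tin",[.506,.3095]),("outlet",[.6465,.1325])):
        L[t]+=[d["at"] for d in models.mark_of(t,c) if np.hypot(*(np.array(d["at"])[:2]-g))<.03]
for t,l in L.items(): print(t,len(l),np.mean(l,0),np.std(l,0))
print(telemetry.current_ee_pos(),telemetry.current_t())
E
```

```text
False
0.017648617094517184 24.994297921657562 [-0.10122187 -0.00444568  0.48617954]
tin 8 [ 5.057250e-01  3.103375e-01 -3.500000e-04] [0.00251732 0.00208023 0.00211719]
outlet 6 [0.64565    0.13278333 0.09825   ] [0.00068496 0.00073579 0.0014852 ]
[0.38297205 0.2665296  0.05399371] 10.4
```

```bash
python3 - <<'E'
from h import *
p=np.array(telemetry.current_ee_pos()); 
print(r.move_l([p[0]+.1405,p[1]-.1775,p[2]],vel=.08,guard=25), telemetry.current_wrist_force(), telemetry.current_ee_pos())
L={"tin":[],"outlet":[]}
for i in range(3):
  for c in("top","scene","wrist"):
    im=vision.snapshot(c)
    if i==0: cv2.imwrite(f"pics/{c}2.png",im[:,:,::-1])
    for t in L:
        L[t]+=[[*np.round(d["at"],4).tolist(),c] for d in models.mark_of(t,c) if np.hypot(*(np.array(d["at"])[:2]-[.646,.1325]))<.04]
print(L)
print(telemetry.current_t())
im=cv2.imread("pics/scene2.png")[220:400,240:480]; w=cv2.imread("pics/wrist2.png")
cv2.imwrite("pics/c2.png",np.hstack([cv2.resize(im,(400,300)),cv2.resize(w,(400,300))]))
E
```

```text
False [-2.10832045  1.9875926   1.0800129 ] [0.52345434 0.08911495 0.05402995]
{'tin': [[0.6458, 0.1299, 0.0009, 'wrist'], [0.6473, 0.1371, 0.0001, 'scene'], [0.6453, 0.1311, 0.0021, 'wrist'], [0.646, 0.1338, 0.0028, 'scene'], [0.6463, 0.1341, 0.0023, 'wrist']], 'outlet': [[0.6459, 0.1312, 0.1021, 'scene'], [0.6488, 0.1311, 0.0003, 'wrist'], [0.6443, 0.1352, 0.1044, 'scene'], [0.6443, 0.134, 0.0989, 'scene']]}
14.7333
```

View pics/c2.png

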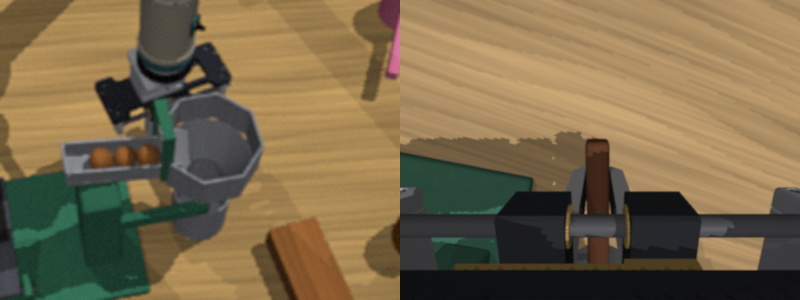

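The tin stands under the funnel: left panel, its rim shows below the cone at about (200,215). Its measured centre is within about 2 mm of the outlet, and the three balls are still in the channel. Next I release it and press the pedal.

```bash
python3 - <<'E'
from h import *
p=np.array(telemetry.current_ee_pos())
gripper_to(.05)
r.move_l([p[0],p[1],.38],vel=.25)
a=.12+np.pi/2; P=[.645,-.168]
f=min((0,1),key=lambda f:abs(inverse_kinematics([*P,.07],down(a,f))[5])); q=down(a,f)
gripper_to(0.0,20)
r.move_to([*P,.38],q); r.move_l([*P,.15],vel=.2)
for c in("top","scene"):
    im=vision.snapshot(c); marks("pedal_pad",c); marks("tin",c); cv2.imwrite(f"pics/{c}3.png",im[:,:,::-1])
print(telemetry.current_wrist_force(),telemetry.current_ee_pos(),telemetry.current_joints(),telemetry.current_t())
im=cv2.imread("pics/scene3.png")[200:440,180:500]; cv2.imwrite("pics/c3.png",cv2.resize(im,(800,600)))
E
```

```text
top pedal_pad []
top tin [([0.3156, 0.5168, -0.0028], 0.67), ([0.6446, 0.1311, -0.0021], 0.64), ([0.1509, 0.3677, 0.0038], 0.61)]
scene pedal_pad [([0.6524, -0.1695, 0.0779], 0.92)]
scene tin [([0.6484, 0.1359, -0.0007], 0.79), ([0.3083, 0.5166, -0.0029], 0.77), ([0.1501, 0.3733, 0.0006], 0.74)]
[0.23636446 0.93111787 0.46020741] [ 0.64527387 -0.1681375   0.15066336] [-3.59160443e-01  4.60229809e-01  1.41795645e+00 -7.94865392e-06
  1.26223283e+00 -4.79110456e-01] 20.5917
```

View pics/c3.png

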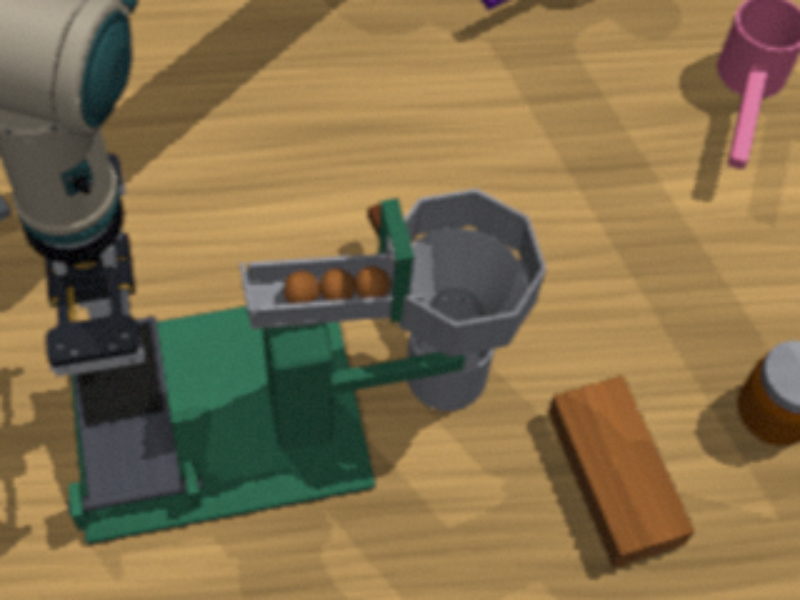

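The tin stands upright at crop (448,375) under the outlet, the balls are at (300–375,285), and the gripper is over the pedal pad at (120,370). Pressing now.

```bash
python3 - <<'E'
from h import *
P=[.645,-.168]
r.move_l([*P,.112],vel=.1)
print(telemetry.current_wrist_force(),telemetry.current_opening())
g=r.move_l([*P,.060],vel=.05,guard=16)
print(g,telemetry.current_wrist_force(),telemetry.current_ee_pos(),telemetry.current_t())
r.hold(.5); print(telemetry.current_wrist_force(),telemetry.current_ee_pos())
r.hold(1.5)
for c in("top","scene"):
    im=vision.snapshot(c); cv2.imwrite(f"pics/{c}4.png",im[:,:,::-1])
    for i in range(3): marks(f"ball{i}_center",c)
    marks("pedal_pad",c)
print(telemetry.current_wrist_force(),telemetry.current_t())
im=cv2.imread("pics/scene4.png")[200:440,180:500]; cv2.imwrite("pics/c4.png",cv2.resize(im,(800,600)))
E
```

```text
[-0.42534759  0.15544738  1.03063691] 0.0006220445402178535
True [-1.35978021 -0.08368854  6.4944265 ] [ 0.64270011 -0.16841278  0.06844013] 21.9667
[-1.62824672 -0.06285414  8.93653682] [ 0.64269678 -0.16839344  0.06835595]
top ball0_center []
top ball1_center [([0.6697, 0.1332, 0.0174], 0.6), ([0.3679, -0.361, 0.0027], 0.33)]
top ball2_center []
top pedal_pad []
scene ball0_center [([0.6365, 0.1484, 0.0166], 0.36)]
scene ball1_center [([0.7538, -0.1535, 0.0329], 0.31)]
scene ball2_center []
scene pedal_pad [([0.6427, -0.168, 0.0389], 0.58)]
[-1.30804081  0.2905229   8.60810497] 24.4667
```

View pics/c4.png

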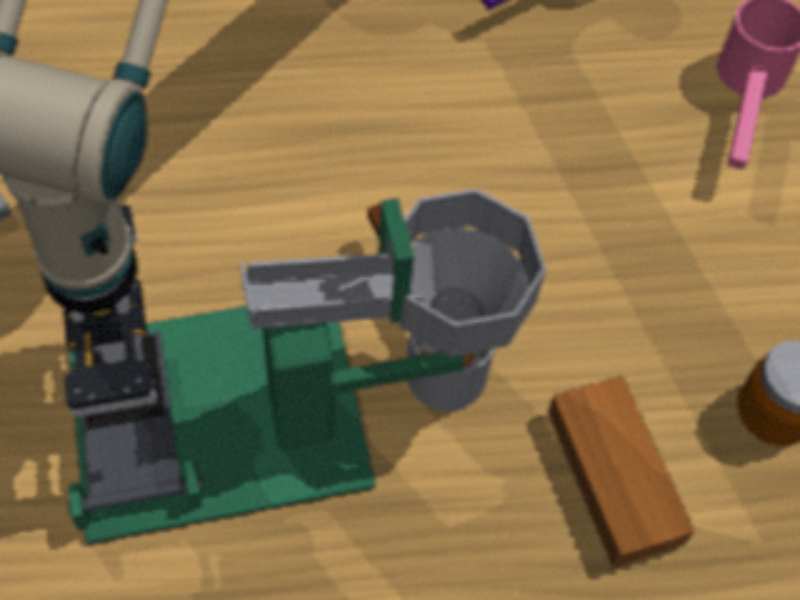

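The channel and funnel are empty, and a ball shows just inside the tin rim at (470,355). I'll push slightly harder to be sure the pedal is on its stop, then let it rise and check.

```bash
python3 - <<'E'
from h import *
p=telemetry.current_ee_pos()
print(r.move_l([p[0],p[1],.0655],vel=.03,guard=12),telemetry.current_wrist_force(),telemetry.current_ee_pos())
r.hold(1.0); print(telemetry.current_wrist_force())
r.move_l([p[0],p[1],.115],vel=.06); r.move_l([p[0],p[1],.36],vel=.2)
r.move_to([.35,-.35,.36],telemetry.current_tool_rot()); r.hold(.3)
for c in("top","scene"):
    im=vision.snapshot(c); cv2.imwrite(f"pics/{c}5.png",im[:,:,::-1])
    for t in("ball0_center","pedal_pad","tin","tin_grip","outlet"): marks(t,c)
print(telemetry.current_wrist_force(),telemetry.current_t())
a=cv2.imread("pics/scene5.png")[200:440,180:500]; b=cv2.imread("pics/top5.png")[110:230,210:370]
cv2.imwrite("pics/c5.png",np.hstack([cv2.resize(x,(400,300)) for x in(a,b)]))
E
```

```text
False [-4.73732323  0.89302011 16.56358408] [ 0.64270586 -0.16839772  0.06797817]
[-3.6059232   1.38564316 16.62405734]
top ball0_center []
top pedal_pad [([0.6535, -0.1673, 0.0814], 0.89)]
top tin [([0.1498, 0.369, 0.0039], 0.84), ([0.3143, 0.5185, -0.0039], 0.75), ([0.6456, 0.1301, -0.0022], 0.72)]
top tin_grip [([0.5225, 0.0896, 0.0497], 0.9), ([0.4278, 0.4628, 0.0465], 0.86), ([0.2097, 0.2507, 0.0502], 0.73)]
top outlet [([0.6461, 0.1327, 0.095], 0.8)]
scene ball0_center [([0.6589, 0.0164, 0.0034], 0.61), ([0.6356, 0.1489, 0.0168], 0.6)]
scene pedal_pad [([0.6528, -0.1643, 0.0764], 0.66)]
scene tin [([0.1451, 0.3701, 0.0006], 0.97), ([0.6443, 0.1322, 0.0028], 0.84), ([0.3071, 0.5176, -0.0033], 0.6)]
scene tin_grip [([0.4322, 0.4663, 0.0507], 0.88), ([0.2133, 0.2573, 0.0482], 0.69), ([0.5258, 0.0935, 0.0478], 0.65)]
scene outlet [([0.6488, 0.1335, 0.0985], 0.94), ([0.6598, 0.0148, 0.0024], 0.41)]
[-0.21664461 -0.26040828 -0.90579555] 30.2667
```

View pics/c5.png

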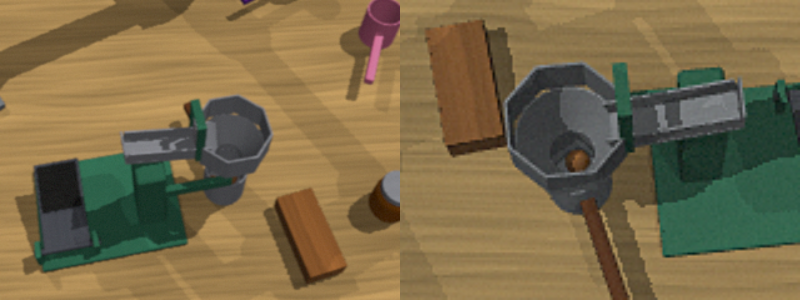

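The pedal is back up and the channel is empty. A ball shows through the outlet in the tin (right panel, 577,160; measured z about 17 mm, so on the tin's bottom). No balls are on the bench and nothing else has moved.

```bash
python3 -c "
from plant import r
print(r.sign_off())"
```

```text
the job is handed in; nothing more can be done
None
```

I handed the job in at about 30 s: the tin stands within about 3 mm of centre under the outlet, the channel and funnel are empty with no ball on the bench (I saw balls in the tin but couldn't count all three), the pedal is back up, and nothing else looks moved.

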